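# Show the bench camera its alignment cross in the inspection mirror

## Robot

A 7-joint arm with a two-finger parallel gripper is mounted at the origin on a cart in front of the work surface, level with it; the furniture and walls round the work are solid. World frame = base frame: x ahead of the robot, y to its left, z up, the work surface at z = 0. Lengths are in mm, angles in rad, forces in N, time in s.
With the tool pointing down it reaches from about 400 to 850 mm from the base axis. Payload 10.4 kg.
Tool frame: the origin (TCP) lies midway between the tips of the shut fingers; the grasp point (between the pads) lies 19 mm behind it; z points along the fingers, y is the direction in which the jaws open and shut (so a half turn about z gives the same grasp; the last joint's range is limited). The gripper opens to 85 mm and grips with 20 to 120 N. Pads are 22 mm wide; open, the fingers measure 114 mm over their backs; the gripper's body (76 mm by 85 mm) begins 54 mm behind the grasp point. The pads swing forward as they close: fully open they stand 13 mm farther back than shut.
Start: joints at [-1.191, 0.332, -0.065, 1.46, 0.022, 1.35, -0.088], TCP at [244.987, 575.007, 231.338] pointing down, gripper open.
Joint ranges: [-2.6, 2.6], [-0.5, 2.12], [-1.47, 1.34], [0.16, 2.42], [-1.27, 4.41], [0.06, 2.06], [-2.6, 2.6]. Speed limits (rad/s): [2.22, 2.22, 2.79, 2.79, 3.14, 3.14, 3.14].

## Interface

Orientations are given as [roll, pitch, yaw] about the fixed x, y, z axes, in that order (R = Rz(yaw) Ry(pitch) Rx(roll)).
In Python, from station import observe, camera, hand_in gives the robot as it stands.
- The arm moves only by the shell command python3 -m inch 'ROWS'. ROWS is JSON, a list of rows, each an object with "slide": the shift along the tool's x, y, z in m, a list of three; "dr": the turn, a rotation vector about the tool's x, y, z in rad, a list of three; "hand": the closure, from 0 (fully open) to 1 (shut). A call has exactly 5 rows; each row shifts and turns the commanded pose from where the row before left it, along the tool's axes as they then stand; what a row does not reach is not made up. A row lasts 1/8 s, in which the tool goes at most 62.5 mm and 10.7 degrees, less where a joint would pass 70% of its speed; a pose out of reach is approached as far as the arm can. A call is refused whole if a number of a shift passes 0.0625 or a number of a turn 0.188, either way. A call with a gripper value outside its range is refused whole. The fingers move at their own pace and stop on an object; the grip force is fixed at half the most. Time passes only in rows, so rows that do not move let the fingers close, or fill a call up. It gives the time, the measured TCP pose, the force and the opening at its end, in the units of the state.
- observe(): the state, without advancing time (a new reading comes with each control period).
- camera(name): name is "scene" or "top" or "wrist"; returns a dict with "image" (420x560x3 uint8, red, green, blue), "depth" (420x560 float32, mm along the optical axis (not along the pixel's ray), 0 where there is no reading), "vertical_fov" (degrees; the focal length in pixels is half the picture's height over the tangent of half this angle, whatever the lens; pixels are square), "cx", "cy" (the principal point, pixels), "eye" and "attitude" of the camera in the world. Camera axes: x right, y down, z forward; pixel columns grow to the right and rows downward; lengths in mm; the calibration is good to about 2 mm. A picture is of the moment at which its call begins.
- hand_in(): hands the job in, once; it reports no verdict.
The state is a dict: "time_s": time; "joint_pos": joint angles; "joint_velocities": joint speeds; "joint_efforts": joint torques, N m; "tcp_pos": TCP position; "tool_rot": TCP orientation; "contact_force": force on the tool from outside, world axes, zero at the start; "moment": the same for the moment, N m; "opening": finger opening in mm.
Only numpy, scipy, OpenCV 4.12 (cv2) and the standard library are available. Lean on these libraries where they do the work, as an engineer would, in place of code of your own. Each camera call takes 0.05 s, during which the arm holds its last target.

## Task

Take the inspection mirror by its handle, lift it up off the forked rack, and hold it about 10 cm straight in front of the bench camera's tilted head, centred between the lens and the alignment cross and squarely facing them, so that the lens sees the cross in the middle of the mirror. Finish while still holding the mirror steadily at that angle in the gripper, touching neither the rack nor the camera with it. Do not knock the camera head out of its tilt, and leave the file, screwdriver and caliper where they lie.

Things in the scene. Friction and masses are not known exactly. Their poses are not given: they have to be found in the camera images.
- handle (a point): centre (half-way up) of the free length of the inspection mirror's black square handle: 14 x 14 mm across, its flat sides along the x and y axes of this point, reaching 34 mm above and 36 mm below this point. z runs up along the handle. The mirror weighs about 0.12 kg and hangs upright in the rack
- mirror: the inspection mirror, 180 mm tall, rigid: handle, below it a round steel collar (26 mm wide, 8 high), a stem (8 mm) and a round mirror 60 mm across, 6 thick. Origin at the centre of the collar's underside, 45 mm below handle, same axes. The middle of the mirror is 70 mm below the origin; it looks to +x of this frame and 0.8 rad (46 degrees) below level
- mirror_face (a point): centre of the reflecting face of the mirror; its z axis points straight out of the reflecting face. In mirror's frame it stands at (5, 0, -75) mm and its z axis is (0.697, 0, -0.717)
- rack: fixed rack: wooden foot 110 x 80 x 14 mm (origin: centre of underside), post at +x, fork 36 mm wide, its prongs pointing to -x with a 12 mm slot open at -x, their top 130 mm over the table. The mirror's collar sits at x = -20 mm. The prong tips (x = -44 to -38 mm) turn up 8 mm, as does a step behind the collar: lift the mirror 10 to 35 mm (higher, its disc meets the fork from below), then take it out toward -x
- station: the bench camera's foot fixed to the table: grey plate 100 x 150 x 10 mm with two cheeks that carry the tilting head between them; origin at the centre of its underside. The head looks to -x of this frame, tilted up. The whole stands at most 125 mm high
- cam_head (a joint): tilt of the camera head about the y axis of station, 34 mm above the table: 0 = looks level, grows as it looks up (rad), stands between 0.35 and 1.0. It stays where it is (friction 2 N m) and must not be moved
- view (a point): point midway between lens and cross, in the plane of both their fronts, at (-30, 0, 45) mm from the tilt axis in the head's own frame. z points the way the head looks; y runs along the line from the cross to the lens (level); x lies across
- lens (a point): centre of the front of the dark round camera lens (32 mm across, on an aluminium panel 124 x 70 mm), 43 mm to the +y side of view; axes as view
- cross (a point): centre of the alignment target, a white disc 32 mm across with a black cross, 43 mm to the -y side of view and facing the same way as the lens; axes as view
- flat_file: flat file with a wooden handle, 225 mm long, lying at the front edge of the table
- screwdriver: screwdriver with a red handle, 180 mm, lying at the front right
- caliper: steel caliper, 224 mm, lying at the front left

How it is judged (in metres and radians):
On the way:
1. the mirror is held in the fingers and lifted up clear of the rack's fork (contact force between mirror and the fingers above 1 N and contact force between mirror and rack below 0.1 N and contact force between mirror and station below 0.1 N and z of mirror in the frame of rack above 0.14 m), for 0.2 s.
At the end, for the whole second after the job is handed in: Held in the fingers alone, steady, off rack and camera, handle over 120 mm up; the lens-cross midpoint lies 70-140 mm before the mirror face, within 17 mm of its axis each way; mirror square to the lens-cross line within 0.12 rad, its centre within 20 mm (up-down) of straight ahead of the head (contact force between mirror and the fingers above 1 N and contact force between mirror and rack below 0.1 N and contact force between mirror and station below 0.1 N and x of view in the frame of mirror_face between -0.017 and 0.017 m and y of view in the frame of mirror_face between -0.017 and 0.017 m and z of view in the frame of mirror_face between 0.07 and 0.14 m and angle between the z axis of mirror_face and the y axis of view, either way round above 1.4508 rad and x of mirror_face in the frame of view between -0.02 and 0.02 m and linear speed of mirror below 0.02 m/s and angular speed of mirror below 0.15 rad/s and height (world z) of handle above 0.12 m); the arm keeps its last pose, push and grip.
It fails at once if the camera head is knocked out of its tilt (its lens moves over 5 mm) (distance of lens from where it was at the start of the episode above 0.005 m).
It fails at once if the flat file is moved over 30 mm (distance of flat_file from where it was at the start of the episode above 0.03 m).
It fails at once if the screwdriver is moved over 30 mm (distance of screwdriver from where it was at the start of the episode above 0.03 m).
It fails at once if the caliper is moved over 30 mm (distance of caliper from where it was at the start of the episode above 0.03 m).
It also fails if it takes over 38 s, if anything falls off the work surface, if the arm or the gripper's body presses on something with over 40 N, if the wrist force passes 120 N, or if a joint passes its speed limit or range.

## Working session

There is one attempt and no reset: what is moved stays moved. The work goes in short steps, Python scripts to look and compute and a shell command to move; the robot and the scene stay as the last step left them, time stands still between calls to the robot, and variables do not carry over. Pictures are saved under pics/ and viewed, and the job is handed in when it is done.

```bash
ls; mkdir -p pics
cat > h.py <<'E'
import numpy as np, cv2
from station import observe, camera
def snap(n,tag):
    c=camera(n); cv2.imwrite(f'pics/{tag}.png',c['image'][:,:,::-1]); np.savez(f'pics/{tag}.npz',**{k:np.array(v) for k,v in c.items()}); return c
E
python3 - <<'E'
from h import *
print(observe())
for n in['scene','top','wrist']:
    c=snap(n,n+'0'); print(n,{k:v for k,v in c.items() if k not in('image','depth')})
E
```

```text
pics
{'time_s': 0.0, 'joint_pos': array([-1.19055406,  0.3328776 , -0.06473254,  1.46098456,  0.02156712,
        1.34989688, -0.08847565]), 'joint_velocities': array([-0.0007422 ,  0.00072098, -0.0004721 , -0.00088542,  0.00030657,
        0.00032965,  0.00143707]), 'joint_efforts': array([-1.24566200e-04, -6.25433135e+01,  4.93632106e-02, -3.91614854e+01,
        1.63478771e-02,  9.58880380e-03, -6.55643177e-06]), 'tcp_pos': array([244.84439683, 574.61389132, 230.49178864]), 'tool_rot': array([-3.14012040e+00,  2.71356608e-05,  2.73882019e+00]), 'contact_force': array([ 0.04484446, -0.2888584 ,  0.15045237]), 'moment': array([-0.01282686,  0.04565558, -0.00303009]), 'opening': 85.80149718242768}
scene {'vertical_fov': 54.09383165468145, 'cx': 279.64268422840036, 'cy': 200.6294666315813, 'eye': array([ 273.57033396, -456.49379475,  758.89039329]), 'attitude': array([-2.40944856,  0.00588521, -0.44516011])}
top {'vertical_fov': 52.36482096822216, 'cx': 276.1579271434309, 'cy': 212.9619380548555, 'eye': array([335.1089942 ,  51.94704285, 962.66615187]), 'attitude': array([-2.9455921 , -0.01501227, -1.54769945])}
wrist {'vertical_fov': 65.47230111962467, 'cx': 278.31043249015977, 'cy': 212.9725046640877, 'eye': array([175.33034386, 604.89754026, 373.00489831]), 'attitude': array([2.84175808e+00, 8.64227327e-04, 1.16833496e+00])}
```

View pics/scene0.png

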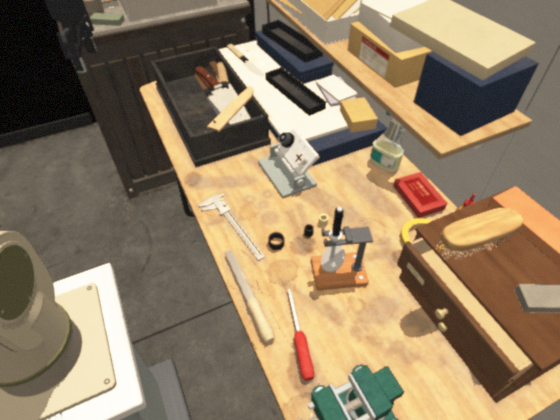

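View pics/top0.png

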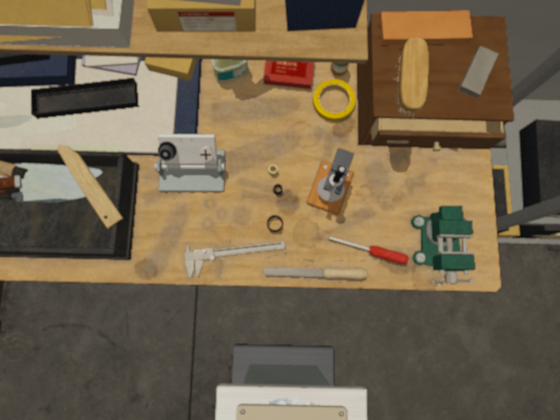

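```bash
cat >> h.py <<'E'
from scipy.spatial.transform import Rotation as Ro
def load(t): return dict(np.load(f'pics/{t}.npz'))
def Rm(a): return Ro.from_euler('xyz',a).as_matrix()
def foc(c): return 210/np.tan(np.radians(float(c['vertical_fov']))/2)
def cloud(c):
    v,u=np.mgrid[0:420,0:560]; d=c['depth'].astype(float); f=foc(c)
    P=np.stack([(u-c['cx'])/f*d,(v-c['cy'])/f*d,d],-1)
    return P@Rm(c['attitude']).T+c['eye']
def proj(c,p):
    q=(np.atleast_2d(p)-c['eye'])@Rm(c['attitude']); f=foc(c)
    return np.c_[q[:,0]/q[:,2]*f+c['cx'],q[:,1]/q[:,2]*f+c['cy']]
def ray(c,u,v):
    d=Rm(c['attitude'])@np.array([(u-c['cx'])/foc(c),(v-c['cy'])/foc(c),1.]); return c['eye'],d
def onplane(c,u,v,z):
    e,d=ray(c,u,v); return e+d*(z-e[2])/d[2]
def tri(c1,p1,c2,p2):
    e1,d1=ray(c1,*p1);e2,d2=ray(c2,*p2); s=np.linalg.lstsq(np.c_[d1,-d2],e2-e1,rcond=None)[0]
    a=e1+d1*s[0];b=e2+d2*s[1]; return (a+b)/2,np.linalg.norm(a-b)
def crop(t,u0,v0,w,h,k,out):
    im=cv2.imread(f'pics/{t}.png')[v0:v0+h,u0:u0+w]; return cv2.imwrite(f'pics/{out}.png',cv2.resize(im,None,fx=k,fy=k,interpolation=cv2.INTER_CUBIC))
E
python3 - <<'E'
from h import *
a=cv2.imread('pics/top0.png');b=cv2.imread('pics/scene0.png')
r=lambda im,u,v,w,h,k:cv2.resize(im[v:v+h,u:u+w],(w*k,h*k),interpolation=cv2.INTER_CUBIC)
cv2.imwrite('pics/m1.png',np.vstack([np.hstack([r(a,150,125,80,75,5),r(a,300,140,80,75,5)])]))
cv2.imwrite('pics/m2.png',np.hstack([r(b,250,120,80,80,5),r(b,300,200,80,95,5)[:400]]))
E
```

```text
(no output)
```

View pics/m1.png

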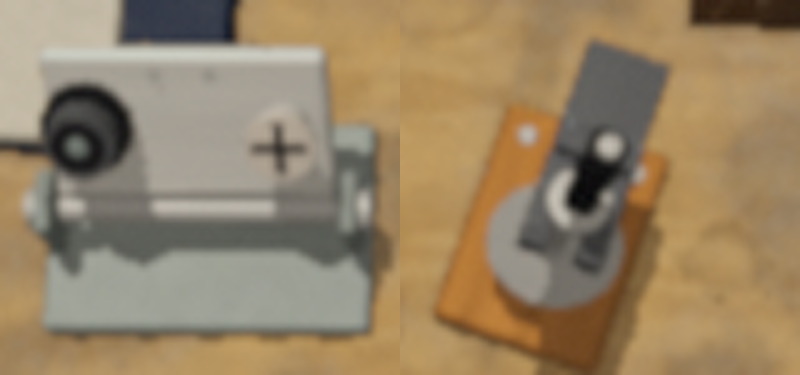

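View pics/m2.png

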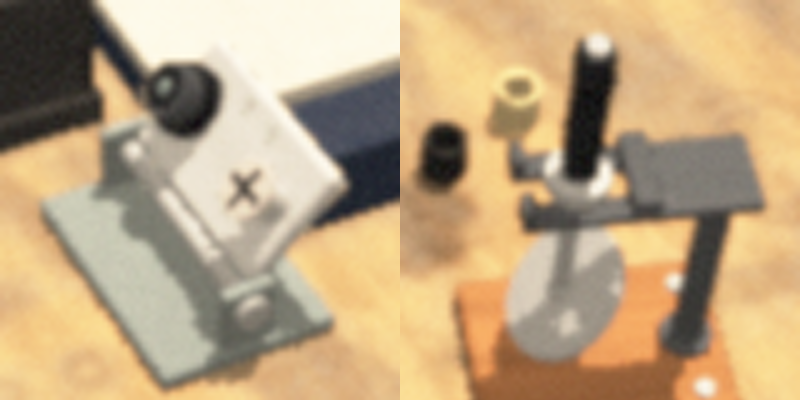

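View pics/wrist0.png

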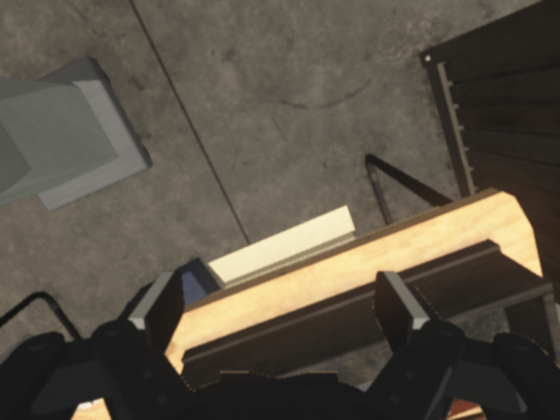

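Run:
```python
from h import *
def plane(P):
    m=P.mean(0);
    for _ in range(5):
        m=P.mean(0);u,s,vt=np.linalg.svd(P-m,full_matrices=False);n=vt[2];n=n*np.sign(n[2]);r=(P-m)@n
        P=P[abs(r)<max(2.0,2*np.std(r))] if abs(r).max()>2 else P
    return m,n,np.std((P-m)@n),len(P)
for t in['top0','scene0']:
    c=load(t);W=cloud(c)
    hsv=cv2.cvtColor(c['image'],cv2.COLOR_RGB2HSV)
    # table check
    if t=='top0':
        print('table',[W[v,u].round(1) for v,u in[(210,220),(230,330),(150,280)]])
        pan=W[143:160,178:196].reshape(-1,3); disc=W[190:199,402-100:302+20].reshape(-1,3) if 0 else W[186:197,318-18:322].reshape(-1,3)
        print('base plate',plane(W[178:188,165:215].reshape(-1,3)))
        print('foot',[W[v,u].round(1) for v,u in[(170,303+22),(203,330)]])
        print('plate', W[155:160,340:346].reshape(-1,3).mean(0))
        np.set_printoptions(linewidth=220,precision=0,suppress=True)
        print(W[160:205:2,312:350:2,2])
    else:
        pan=W[143:160,290:306].reshape(-1,3); 
        print(W[200:275:3,316:376:3,2])
    print(t,'panel',plane(pan))
```

```text
table [array([ 5.302e+02,  1.710e+02, -2.000e-01]), array([489.9, -81.8,   1.2]), array([677.7,  36.4,   2.8])]
base plate (array([590.33995918, 242.68673306,  11.6489846 ]), array([0.03156863, 0.00209572, 0.99949939]), np.float64(1.347615747392455), 442)
foot [array([627.3, -68.3,  16.7]), array([549.3, -79.6,  17.7])]
plate [620.18075742 -89.36238817 132.20220158]
[[  2.   1.   2.  -1.   2.  14.  15.   0.   2.  -0.   1. 131. 130. 134. 129. 134. 129. 132. 135.]
 [  2.   3.   1.  -0.  -1.  15.  19.  15.  16.  13.  -1. 128. 134. 132. 131. 963. 132. 131. 132.]
 [  3.   1.   4.   1.  13.  15.  17.  15.  18.  16. 140. 140. 133. 132. 133. 133. 131. 131. 135.]
 [  1.   2.   1.   2.  14.  18.  17.  17.  18.  17. 141. 141. 139. 139. 210. 213. 130. 133. 130.]
 [  0.   2.   2.   3.  16.  14.  15.  16.  15.  15. 140. 137. 141. 207. 214. 212. 215. 139. 131.]
 [  0.   4.   1.  14.  15.  17.  18.  16.  13. 130. 132. 136. 137. 209. 213. 216. 211. 140. 137.]
 [  1.  -2.   1.  17.  18.  15.  15.  15.  15. 132. 131. 133. 201. 206. 206. 210. 206. 141.  15.]
 [ -1.   4.   1.  15.  11.  17.  14.  18. 132
[... 3596 characters left out ...]
9.  52.  67.  61.  69.  73.  77.  15.  16.  15.  16.  59.  61.  -0.  -1.   1.  -3.]
 [ 14.  15.  41.  47.  50. 759.  65.  67.  70.  76.  13.  16.  15.  43.  49.  47.   0.  -1.  -1.  -1.]
 [ 12.  17.  42.  48.  52.  55.  60.  64.  73.  15.  13.  16.  20.  33.  36.  13.  -1.  -3.  -1.   1.]
 [ 15.  14.  41.  45.  48.  57.  60.  65.  68.  15.  14.  13.  17.  23.  26.  20.  -1.  -2.   1.   1.]
 [ 15.  14.  13.  45.  49.  53.  59.  59.  15.  11.  15.  14. 759.  15.  20.  19.  15.   0.   1.   0.]
 [ 13.  14.  15.  15.  15.  14.  11.  14.  14.  17.  15.  15.  14.  14.  15.  15.  14.   0.  -0.   2.]]
scene0 panel (array([645., 229.,  78.]), array([-1.,  0.,  1.]), np.float64(4.274991693988252), 246)
```

```bash
cat >> h.py <<'E'
def fitplane(P,tol=3,seed=0):
    rng=np.random.default_rng(seed);best=None
    for _ in range(400):
        a,b,c=P[rng.choice(len(P),3,replace=False)];n=np.cross(b-a,c-a);L=np.linalg.norm(n)
        if L<1e-6: continue
        k=abs((P-a)@n/L)<tol
        if best is None or k.sum()>best.sum(): best=k
    Q=P[best];m=Q.mean(0);n=np.linalg.svd(Q-m,full_matrices=False)[2][2];n*=np.sign(n[2])
    return m,n,best
E
python3 - <<'E'
from h import *
np.set_printoptions(linewidth=200,precision=3,suppress=True)
C={t:load(t) for t in['top0','scene0']};A={}
for t,c in C.items():
    W=cloud(c); A[t]=W
    s=(W[...,0]>480)&(W[...,0]<720)&(W[...,1]>130)&(W[...,1]<350)&(W[...,2]>55)&(W[...,2]<130)
    P=W[s];m,n,k=fitplane(P); print(t,'panel',m,n,k.sum(),len(P),'elev',np.arcsin(n[2]),'yaw',np.arctan2(-n[1],-n[0]))
    Q=P[k]; r=cv2.minAreaRect(np.float32(Q[:,:2])); print('  rect',r, Q.min(0),Q.max(0))
    R=(W[...,0]>480)&(W[...,0]<680)&(W[...,1]<0)&(W[...,1]>-180)
    P=W[R&(W[...,2]>30)&(W[...,2]<85)];m,n,k=fitplane(P);print('  disc',m,n,k.sum(),len(P),'elev',np.arcsin(n[2]),'yaw',np.arctan2(-n[1],-n[0]))
    P=W[R&(W[...,2]>150)&(W[...,2]<230)];m=P.mean(0);print('  handle',m,np.linalg.svd(P-m,full_matrices=False)[2][0],P[:,2].max(),len(P), np.median(P[P[:,2]>206],0))
    P=W[R&(W[...,2]>122)&(W[...,2]<135)];print('  fork',cv2.minAreaRect(np.float32(P[:,:2])),len(P))
    P=W[R&(W[...,2]>10)&(W[...,2]<20)];print('  foot',cv2.minAreaRect(np.float32(P[:,:2])),len(P))
    P=W[(W[...,0]>480)&(W[...,0]<720)&(W[...,1]>130)&(W[...,1]<350)&(W[...,2]>7)&(W[...,2]<14)];print('  base',cv2.minAreaRect(np.float32(P[:,:2])),len(P))
E
```

```text
top0 panel [656.475 241.038  78.337] [-0.701 -0.013  0.713] 948 2592 elev 0.7933297276409654 yaw 0.01829149020921214
  rect ((651.9994506835938, 263.9969482421875), (45.917938232421875, 171.96328735351562), 1.454801321029663) [629.141 178.197  55.003] [676.982 349.827  97.594]
  disc [567.209 -71.292  55.443] [-0.65   0.256  0.715] 279 304 elev 0.7969424808413342 yaw -0.3746123510076694
  handle [ 610.306 -114.145  178.655] [-0.697  0.677  0.235] 215.69722350200584 232 [568.84  -73.253 210.498]
  fork ((618.4435424804688, -102.96980285644531), (64.50440216064453, 165.61415100097656), 50.29243087768555) 479
  foot ((589.5835571289062, -80.85851287841797), (79.84331512451172, 110.04247283935547), 70.99207305908203) 831
  base ((596.7467651367188, 223.38233947753906), (222.28958129882812, 179.291259765625), 28.143218994140625) 1368
scene0 panel [655.292 237.93   77.079] [-0.712 -0.006  0.702] 526 1306 elev 0.7785629077825059 yaw 0.008331938431013262
  rect ((652.38671875, 264.4630126953125), (42.59421157836914, 170.33102416992188), 0.4194391965866089) [631.149 179.271  55.049] [673.837 349.56   94.06 ]
  disc [568.478 -77.405  59.853] [-0.648  0.248  0.721] 437 584 elev 0.8045431394149223 yaw -0.3658587375244358
  handle [ 599.175 -108.114  176.277] [ 0.711 -0.671 -0.209] 214.77089354185932 345 [566.851 -74.971 209.048]
  fork ((614.7380981445312, -102.45153045654297), (64.18000793457031, 164.95928955078125), 50.421234130859375) 568
  foot ((586.8423461914062, -80.541015625), (80.23613739013672, 109.5759506225586), 70.99856567382812) 1215
  base ((643.9679565429688, 241.14404296875), (149.83160400390625, 152.52577209472656), 2.0968499183654785) 979
```

```bash
python3 - <<'E'
from h import *
np.set_printoptions(linewidth=200,precision=2,suppress=True)
a,b=load('top0'),load('scene0')
for n,p,q in[('cross',(205.8,154.6),(298.6,157.4)),('lens',(165.6,154.4),(283.4,136.6)),('htop',(421.5-0,0),(0,0))][:2]:
    print(n,tri(a,p,b,q), cloud(a)[round(p[1]),round(p[0])],cloud(b)[round(q[1]),round(q[0])])
z=cloud(a);print(z[148:162:2,158:176:2].reshape(-1,3)[:, :].round(0)[::4])
print('htop',tri(a,(300+608/5,140+147/5),b,(300+(599-400)/5,200+45/5)))
E
python3 -m inch '[{"slide":[-0.044,-0.038,-0.02],"dr":[0,0,0],"hand":0},{"slide":[-0.044,-0.038,-0.02],"dr":[0,0,0],"hand":0},{"slide":[-0.044,-0.038,-0.02],"dr":[0,0,0],"hand":0},{"slide":[-0.044,-0.038,-0.02],"dr":[0,0,0],"hand":0},{"slide":[-0.044,-0.038,-0.02],"dr":[0,0,0],"hand":0}]'
```

```text
cross (array([632.01, 196.43,  88.05]), np.float64(0.8606611010274746)) [631.73 195.95  87.58] [633.03 197.18  88.14]
lens (array([630.9 , 281.5 ,  89.65]), np.float64(1.8847083871723436)) [631.37 281.26  88.11] [631.91 283.87  86.65]
[[645. 300.  86.]
 [640. 279. 100.]
 [647. 266.  83.]
 [638. 284.  94.]
 [640. 269.  89.]
 [635. 289.  91.]
 [635. 272.  92.]
 [632. 295.  84.]
 [631. 277.  89.]
 [656. 323.   0.]
 [627. 281.  88.]
 [633. 268.  71.]
 [624. 286.  84.]
 [629. 273.  69.]
 [629. 298.  52.]
 [629. 280.  54.]]
htop (array([ 514.24, -167.53,  345.76]), np.float64(31.88498782311925))
time_s: 0.78
tcp_pos: [373.4, 312.0, 331.9]
tool_rot: [3.141, -0.0, 2.739]
contact_force: [1.0, 0.5, -0.1]
opening: 85.3
```

```bash
python3 -m inch '[{"slide":[-0.046,-0.039,0],"dr":[0,0,-0.01],"hand":0},{"slide":[-0.046,-0.039,0],"dr":[0,0,-0.01],"hand":0},{"slide":[-0.046,-0.039,0],"dr":[0,0,-0.01],"hand":0},{"slide":[-0.046,-0.039,0],"dr":[0,0,-0.01],"hand":0},{"slide":[-0.03,-0.03,0],"dr":[0,0,-0.01],"hand":0}]'
python3 - <<'E'
from h import *
snap('wrist','wrist1'); print(observe()['tcp_pos'])
E
```

```text
time_s: 1.4
tcp_pos: [502.3, 58.4, 331.2]
tool_rot: [-3.141, 0.0, 2.787]
contact_force: [0.1, 0.0, 0.1]
opening: 85.6
[503.63338145  53.14132467 331.27323586]
```

View pics/wrist1.png

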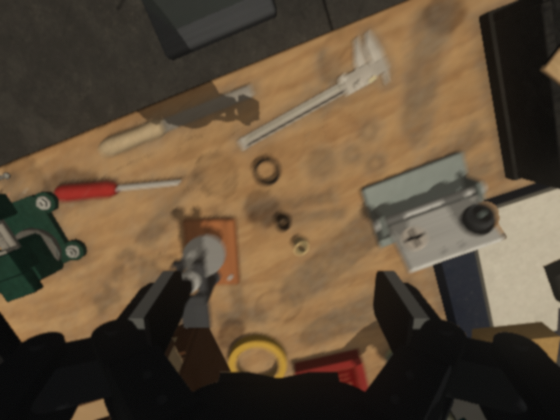

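```bash
python3 -m inch '[{"slide":[-0.026,-0.024,0],"dr":[0,0,0],"hand":0},{"slide":[-0.026,-0.024,0],"dr":[0,0,0],"hand":0},{"slide":[-0.026,-0.024,0],"dr":[0,0,0],"hand":0},{"slide":[-0.022,-0.02,0],"dr":[0,0,0],"hand":0},{"slide":[0,0,0],"dr":[0,0,0],"hand":0}]'
python3 - <<'E'
from h import *
c=snap('wrist','wrist2'); o=observe();print(o['tcp_pos'],o['tool_rot'])
W=cloud(c); R=(abs(W[...,0]-568)<25)&(abs(W[...,1]+74)<25)
for lo,hi in[(150,165),(165,180),(180,195),(195,206),(206,225)]:
    P=W[R&(W[...,2]>lo)&(W[...,2]<hi)];print(lo,len(P),np.median(P,0) if len(P) else '',P.min(0) if len(P) else '',P.max(0)if len(P) else '')
E
```

```text
time_s: 2.08
tcp_pos: [563.8, -61.7, 330.8]
tool_rot: [-3.14, -0.0, 2.785]
contact_force: [-1.2, 0.4, -0.2]
opening: 85.3
[563.59224313 -59.98194685 330.87294289] [-3.14109337e+00 -7.45249592e-04  2.78718290e+00]
150 62 [563.41129451 -69.10287104 160.26535318] [560.55461317 -77.90354226 150.2388609 ] [577.43556225 -64.33384648 164.80501234]
165 57 [562.7089986  -71.16352825 172.61465821] [560.96192107 -78.32432053 165.09958212] [566.25528835 -65.40244876 179.81197059]
180 61 [562.87418926 -70.55941002 187.17414645] [561.11111414 -77.7616601  180.17067482] [566.55148664 -65.51273351 194.99986537]
195 72 [562.98078613 -70.53441198 200.64109009] [559.87551577 -77.67372755 195.93360037] [578.43165655 -64.7001689  205.94021079]
206 221 [568.28034602 -72.8448731  208.62140327] [561.44291365 -80.79652131 206.28740223] [576.45721358 -65.72021998 213.52356246]
```

View pics/wrist2.png

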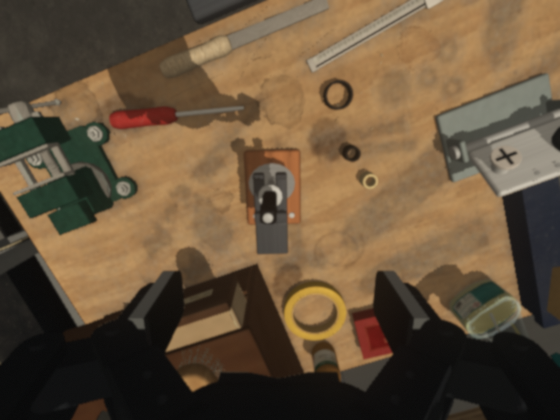

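```bash
python3 -m inch '[{"slide":[-0.009,-0.01,0],"dr":[0,0,0],"hand":0},{"slide":[0,0,0.03],"dr":[0,0,0],"hand":0},{"slide":[0,0,0.03],"dr":[0,0,0],"hand":0},{"slide":[0,0,0],"dr":[0,0,0],"hand":0},{"slide":[0,0,0],"dr":[0,0,0],"hand":0}]'
python3 - <<'E'
from h import *
o=observe();p=o['tcp_pos'];psi=o['tool_rot'][2];print(p,o['tool_rot'])
d=np.array([568.8,-73.2])-p[:2];c,s=np.cos(psi),np.sin(psi);print('x',d@[c,s],'y',d@[s,-c])
E
```

```text
time_s: 2.75
tcp_pos: [569.1, -72.0, 272.6]
tool_rot: [3.141, 0.001, 2.789]
contact_force: [0.0, -0.7, 1.7]
opening: 85.5
[569.13533453 -71.99771099 272.63546658] [3.14091525e+00 1.24809505e-03 2.78920559e+00]
x -0.1002282980635395 y -1.2441472589022298
```

```bash
python3 -m inch '[{"slide":[0,-0.001,0.035],"dr":[0,0,0],"hand":0},{"slide":[0,0,0.035],"dr":[0,0,0],"hand":0},{"slide":[0,0,0.03],"dr":[0,0,0],"hand":0},{"slide":[0,0,0.016],"dr":[0,0,0],"hand":0},{"slide":[0,0,0],"dr":[0,0,0],"hand":0}]'
python3 - <<'E'
from h import *
snap('wrist','wrist3');snap('scene','scene3');o=observe();print(o['tcp_pos'],o['contact_force'])
r=lambda im,u,v,w,h,k:cv2.resize(im[v:v+h,u:u+w],(w*k,h*k),interpolation=cv2.INTER_CUBIC)
cv2.imwrite('pics/m3.png',np.hstack([r(cv2.imread('pics/scene3.png'),270,120,133,140,3),cv2.resize(cv2.imread('pics/wrist3.png')[:,80:460],(380,420))]))
E
```

```text
time_s: 3.38
tcp_pos: [568.5, -73.0, 155.5]
tool_rot: [-3.141, -0.0, 2.789]
contact_force: [0.1, -0.4, 0.4]
opening: 85.2
[569.20049241 -73.11251863 156.75212617] [-0.0613766  -0.446494    0.73550743]
```

View pics/m3.png

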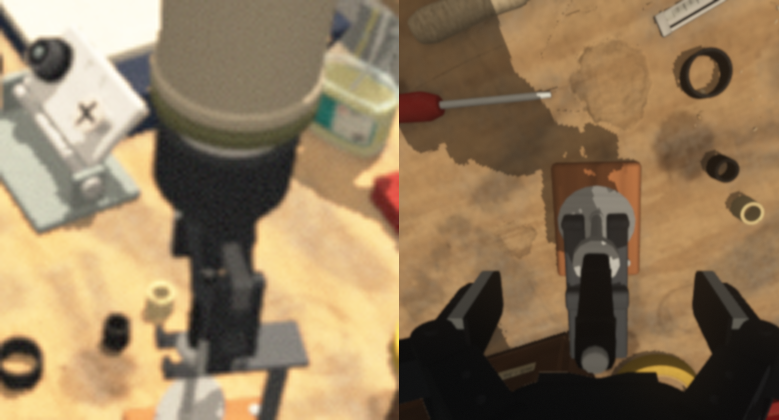

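Handle sits centred between the open pads. Close.

```bash
Z='[{"slide":[0,0,0],"dr":[0,0,0],"hand":1},{"slide":[0,0,0],"dr":[0,0,0],"hand":1},{"slide":[0,0,0],"dr":[0,0,0],"hand":1},{"slide":[0,0,0],"dr":[0,0,0],"hand":1},{"slide":[0,0,0],"dr":[0,0,0],"hand":1}]'; :
python3 -m inch '[{"slide":[0,0,0],"dr":[0,0,0],"hand":1},{"slide":[0,0,0],"dr":[0,0,0],"hand":1},{"slide":[0,0,0],"dr":[0,0,0],"hand":1},{"slide":[0,0,0],"dr":[0,0,0],"hand":1},{"slide":[0,0,0],"dr":[0,0,0],"hand":1}]'
python3 -m inch '[{"slide":[0,0,0],"dr":[0,0,0],"hand":1},{"slide":[0,0,0],"dr":[0,0,0],"hand":1},{"slide":[0,0,0],"dr":[0,0,0],"hand":1},{"slide":[0,0,0],"dr":[0,0,0],"hand":1},{"slide":[0,0,0],"dr":[0,0,0],"hand":1}]'
```

```text
time_s: 4.1
tcp_pos: [568.4, -73.1, 155.5]
tool_rot: [3.142, 0.0, 2.789]
contact_force: [-0.4, 0.2, 2.8]
opening: 13.3
time_s: 4.72
tcp_pos: [568.4, -73.1, 155.4]
tool_rot: [3.141, 0.0, 2.789]
contact_force: [-1.4, -1.3, 4.8]
opening: 13.3
```

```bash
python3 -m inch '[{"slide":[0,0,-0.008],"dr":[0,0,0],"hand":1},{"slide":[0,0,-0.008],"dr":[0,0,0],"hand":1},{"slide":[0,0,-0.006],"dr":[0,0,0],"hand":1},{"slide":[0,0,0],"dr":[0,0,0],"hand":1},{"slide":[0,0,0],"dr":[0,0,0],"hand":1}]'
python3 - <<'E'
from h import *
snap('wrist','wrist4');snap('scene','scene4');o=observe();print(o['tcp_pos'],o['contact_force'])
r=lambda im,u,v,w,h,k:cv2.resize(im[v:v+h,u:u+w],(w*k,h*k),interpolation=cv2.INTER_CUBIC)
cv2.imwrite('pics/m4.png',np.hstack([r(cv2.imread('pics/scene4.png'),290,180,100,105,4),cv2.resize(cv2.imread('pics/wrist4.png')[:,80:460],(380,420))]))
E
```

```text
time_s: 5.35
tcp_pos: [568.2, -72.9, 177.1]
tool_rot: [3.142, -0.0, 2.789]
contact_force: [-0.6, 0.4, -1.9]
opening: 13.2
[568.16754751 -72.96915395 176.98702509] [ 0.18262803 -0.16091955 -1.20429064]
```

View pics/m4.png

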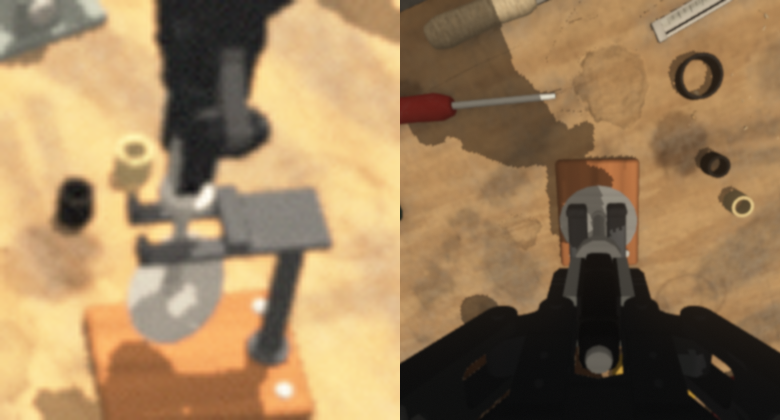

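```bash
python3 -m inch '[{"slide":[0.015,0,0],"dr":[0,0,0],"hand":1},{"slide":[0.02,0,0],"dr":[0,0,0],"hand":1},{"slide":[0.02,0,0],"dr":[0,0,0],"hand":1},{"slide":[0.02,0,0],"dr":[0,0,0],"hand":1},{"slide":[0.015,0,0],"dr":[0,0,0],"hand":1}]'
python3 -m inch '[{"slide":[0,0,-0.01],"dr":[0,0,0],"hand":1},{"slide":[0,0,-0.03],"dr":[0,0,0],"hand":1},{"slide":[0,0,-0.03],"dr":[0,0,0],"hand":1},{"slide":[0,0,-0.02],"dr":[0,0,0],"hand":1},{"slide":[0,0,0],"dr":[0,0,0],"hand":1}]'
python3 - <<'E'
from h import *
np.set_printoptions(linewidth=200,precision=3,suppress=True)
snap('wrist','wrist5');snap('scene','scene5');snap('top','top5');o=observe();print(o['tcp_pos'],o['tool_rot'],o['contact_force'])
r=lambda im,u,v,w,h,k:cv2.resize(im[v:v+h,u:u+w],(w*k,h*k),interpolation=cv2.INTER_CUBIC)
cv2.imwrite('pics/m5.png',np.hstack([r(cv2.imread('pics/scene5.png'),270,180,100,105,4),cv2.resize(cv2.imread('pics/wrist5.png')[:,80:460],(380,420))]))
E
```

```text
time_s: 6.08
tcp_pos: [483.1, -41.6, 177.1]
tool_rot: [3.141, -0.0, 2.789]
contact_force: [-0.2, -0.1, -0.7]
opening: 13.2
time_s: 6.7
tcp_pos: [485.2, -42.2, 269.0]
tool_rot: [3.14, 0.003, 2.788]
contact_force: [0.3, 0.6, -1.3]
opening: 13.0
[483.722 -42.053 266.455] [-3.141 -0.001  2.789] [-0.256  0.156 -1.098]
```

View pics/m5.png

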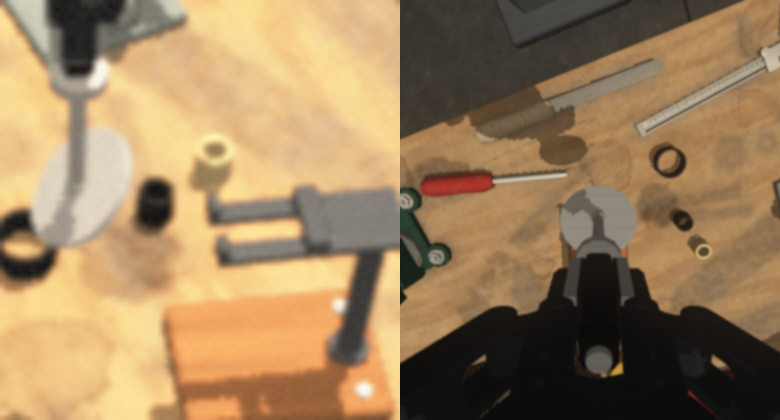

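Run:
```python
from h import *
np.set_printoptions(linewidth=200,precision=3,suppress=True)
o=observe();p=o['tcp_pos']
for t in['wrist5','scene5','top5']:
    W=cloud(load(t));s=(np.hypot(W[...,0]-p[0],W[...,1]-p[1])<60)&(W[...,2]>p[2]-150)&(W[...,2]<p[2]-66)
    # expected collar underside: grasp+? 
    P=W[s]
    if len(P)<50: print(t,len(P));continue
    m,n,k=fitplane(P,2.0);Q=P[k];print(t,len(P),k.sum(),m,n,'elev',np.arcsin(n[2]),'yaw',np.arctan2(-n[1],-n[0]),'mid',(Q.min(0)+Q.max(0))/2,Q.min(0),Q.max(0))
```

```text
wrist5 3504 3323 [485.582 -41.884 170.747] [-0.654  0.246  0.715] elev 0.7971529498795619 yaw -0.35996280632236743 mid [487.851 -42.63  170.737] [465.116 -71.427 151.03 ] [510.587 -13.832 190.444]
scene5 542 470 [485.815 -45.452 172.557] [-0.651  0.246  0.718] elev 0.8012178468566798 yaw -0.3611765273746551 mid [486.421 -42.476 171.878] [464.205 -71.276 151.267] [508.638 -13.676 192.489]
top5 347 298 [485.699 -32.684 166.841] [-0.642  0.243  0.727] elev 0.8142589794964373 yaw -0.36241053826499825 mid [488.451 -36.437 169.673] [466.321 -57.921 152.483] [510.58  -14.953 186.864]
```

```bash
python3 -m inch '[{"slide":[0,0,0],"dr":[0,0,-0.09],"hand":1},{"slide":[0,0,0],"dr":[0,0,-0.1],"hand":1},{"slide":[0,0,0],"dr":[0,0,-0.1],"hand":1},{"slide":[0,0,0],"dr":[0,0,-0.082],"hand":1},{"slide":[0,0,0],"dr":[0,0,0],"hand":1}]'
```

```text
time_s: 7.48
tcp_pos: [483.6, -42.0, 266.4]
tool_rot: [-3.141, -0.001, -3.123]
contact_force: [-0.6, -0.5, -1.5]
opening: 13.4
```

```bash
python3 -m inch '[{"slide":[0,0.02,0],"dr":[0,0,0],"hand":1},{"slide":[0,0.035,0],"dr":[0,0,0],"hand":1},{"slide":[0,0.035,0],"dr":[0,0,0],"hand":1},{"slide":[0,0.035,0],"dr":[0,0,0],"hand":1},{"slide":[0,0.03,0],"dr":[0,0,0],"hand":1}]'
python3 -m inch '[{"slide":[-0.01,0.04,0],"dr":[0,0,0],"hand":1},{"slide":[-0.01,0.04,0],"dr":[0,0,0],"hand":1},{"slide":[-0.01,0.03,0],"dr":[0,0,0],"hand":1},{"slide":[-0.01,0.014,0],"dr":[0,0,0],"hand":1},{"slide":[0,0,0],"dr":[0,0,0],"hand":1}]'
python3 -m inch '[{"slide":[-0.01,0,0],"dr":[0,0,0],"hand":1},{"slide":[-0.012,0,0.002],"dr":[0,0,0],"hand":1},{"slide":[-0.01,0,0.003],"dr":[0,0,0],"hand":1},{"slide":[-0.005,0,0.002],"dr":[0,0,0],"hand":1},{"slide":[0,0,0],"dr":[0,0,0],"hand":1}]'
cat > chk.py <<'E'
from h import *
import sys
np.set_printoptions(linewidth=200,precision=3,suppress=True)
k0=sys.argv[1]
for n in['wrist','scene','top']: snap(n,n+k0)
o=observe();p=o['tcp_pos'];print(o['time_s'],p,o['tool_rot'],o['contact_force'],o['opening'])
V=np.array([631.8,239.2,88.3]);e,y=0.786,0.012
vz=np.array([-np.cos(e)*np.cos(y),-np.cos(e)*np.sin(y),np.sin(e)]);vy=np.array([-np.sin(y),np.cos(y),0]);vx=np.cross(vy,vz)
for n in['wrist','scene','top']:
    W=cloud(load(n+k0));s=(np.hypot(W[...,0]-p[0],W[...,1]-p[1])<60)&(W[...,2]>p[2]-150)&(W[...,2]<p[2]-66)
    P=W[s]
    if len(P)<60: print(n,len(P));continue
    m,nn,k=fitplane(P,2.0);Q=P[k];b=(Q.min(0)+Q.max(0))/2;f=b-6*nn
    mz=-nn;my=np.cross([0,0,1],mz);my/=np.linalg.norm(my);mx=np.cross(my,mz);d=V-f
    print(n,k.sum(),'elev',np.arcsin(nn[2]),'yaw',np.arctan2(-nn[1],-nn[0]),'face',f,'view in face x,y,z',d@mx,d@my,d@mz,'face x in view',(f-V)@vx,'ang',np.arccos(abs(mz@vy)))
E
python3 chk.py 6
```

```text
time_s: 8.1
tcp_pos: [480.6, 114.4, 266.7]
tool_rot: [-3.141, -0.001, -3.124]
contact_force: [-0.3, 0.4, -0.7]
opening: 13.2
time_s: 8.72
tcp_pos: [518.4, 238.6, 266.2]
tool_rot: [-3.141, -0.001, -3.123]
contact_force: [-0.1, -0.4, -1.1]
opening: 13.1
time_s: 9.35
tcp_pos: [555.7, 238.3, 259.9]
tool_rot: [-3.141, -0.001, -3.123]
contact_force: [0.2, -1.0, -1.6]
opening: 13.1
9.5 [555.315 238.601 260.41 ] [ 3.141 -0.    -3.122] [ 0.581 -0.404 -0.736] 13.458898979466223
wrist 3321 elev 0.8006599112809885 yaw 0.009462387009923579 face [560.727 238.671 157.295] view in face x,y,z -2.9819289836205414 -0.14390152739633855 99.0103407942351 face x in view -1.5297574597583363 ang 1.5690295574449904
scene 287 elev 0.8037487681202597 yaw 0.017234876956430733 face [561.605 238.549 159.968] view in face x,y,z -0.8000393416146707 -0.5585869381031295 100.3155849955946 face x in view 0.9790828592259899 ang 1.5671632647319804
top 314 elev 0.8072687613124048 yaw 0.01312237012401258 face [564.089 225.13  162.206] view in face x,y,z 2.0604513162439844 13.180290895532966 100.33434882026599 face x in view 4.204308625631029 ang 1.570020237053533
```

Run:
```python
import cv2,numpy as np
a,b=cv2.imread('pics/wrist6.png'),cv2.imread('pics/scene6.png')
cv2.imwrite('pics/m6.png',np.hstack([cv2.resize(a[:,80:480],(400,420)),cv2.resize(b[60:200,210:343],(399,420),interpolation=cv2.INTER_CUBIC)]))
```

```text
(no output)
```

View pics/m6.png

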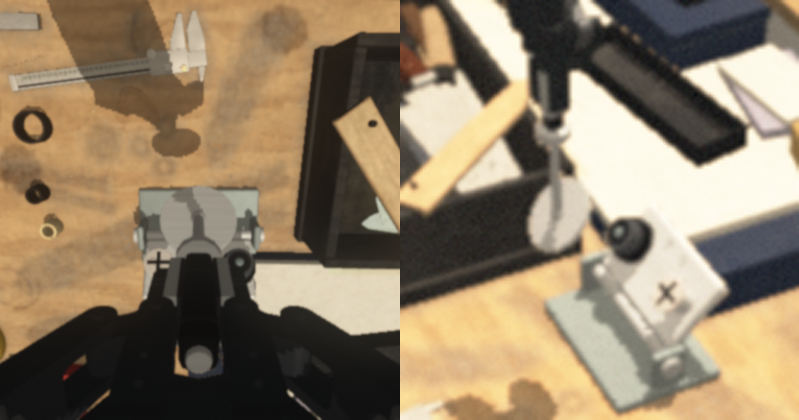

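The wrist and scene views agree, and all values sit well inside the limits. The top view's 13 mm y offset comes from the gripper hiding part of the disc. I'll let the arm settle, check the head, and hand in.

```bash
python3 -m inch '[{"slide":[0,0,0],"dr":[0,0,0],"hand":1},{"slide":[0,0,0],"dr":[0,0,0],"hand":1},{"slide":[0,0,0],"dr":[0,0,0],"hand":1},{"slide":[0,0,0],"dr":[0,0,0],"hand":1},{"slide":[0,0,0],"dr":[0,0,0],"hand":1}]'
python3 chk.py 7
python3 - <<'E'
from h import *
c=load('scene7');W=cloud(c);print(W[157,299],W[137,283],abs(observe()['joint_velocities']).max())
from station import hand_in
print(hand_in())
E
```

```text
time_s: 10.12
tcp_pos: [555.5, 238.5, 260.3]
tool_rot: [3.142, 0.0, -3.122]
contact_force: [0.4, 0.7, -0.9]
opening: 13.0
10.275 [555.504 238.523 260.28 ] [ 3.142 -0.    -3.122] [ 0.202  0.136 -2.147] 13.538847199988044
wrist 3323 elev 0.7992035952959363 yaw 0.013102810339519082 face [560.43  238.982 157.595] view in face x,y,z -2.8384465974431166 -0.7172232495297983 99.4330708789342 face x in view -1.5258922251876186 ang 1.5700273617141258
scene 310 elev 0.8001458708973713 yaw 0.003540484295924816 face [562.503 238.103 159.98 ] view in face x,y,z 0.21289799982295676 0.85207498702804 99.7021449815063 face x in view 1.6198578384660252 ang 1.5649034469040526
top 314 elev 0.8063519163522628 yaw 0.018068186490989558 face [564.215 226.064 161.877] view in face x,y,z 1.9814678297944823 11.912715274341458 100.04003395724955 face x in view 4.068952870918956 ang 1.5665963292959193
[632.74728435 196.67138803  88.65754104] [629.32678893 278.53661797  91.49736341] 0.0011964677877312456
the job is handed in; nothing more can be done
None
```

I gripped the mirror by its handle, lifted it 22 mm and took it out of the fork's open end. I then turned it square to the camera head and handed in with it held still about 100 mm in front. The clock stood at 10.3 s of the 38 s allowed. The hand-in gives no verdict, so these are my own last measurements:

| Check | Wrist and scene cameras | Limit |
|---|---|---|
| Distance from mirror face to lens-cross midpoint | 99–100 mm | 70–140 mm |
| Midpoint off the mirror's axis | at most 3 mm | 17 mm |
| Mirror centre off straight ahead (up-down) | at most 2 mm | 20 mm |
| Angle off square to the lens-cross line | at most 0.006 rad | 0.12 rad |

- **Disagreement:** the top camera put the sideways offset at 12 mm, because the gripper hid part of the disc from it. That is still inside the 17 mm limit.
- **Camera head:** the cross still measured where it was before the move, within about 1 mm. A rougher single-pixel reading on the lens differed by about 5 mm in this last check. I put that down to the pixel falling on the curved lens body, since nothing came near the head and the wrist force showed no contact.
- **Steadiness:** joint speeds were about 0.001 rad/s at the end and the grip opening held at about 13 mm.
- **File, screwdriver and caliper:** the arm never came near them. I did not re-measure where they lie.

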